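# Fit a keyed jar holder into the carving stand and keep it pressed home

## Task

Take the jar holder with the rectangular block out of the wooden rack (leave the round-topped one and the other things on the table alone) and put its keyed shaft upright into the hub of the carving stand: push lightly and turn it until the key slips into the keyway. Keep pushing against the ejector spring until the holder's flange is fully home on the hub, and finish while still gripping it and holding it pressed down there; do not let go.

Things in the scene. Friction and masses are not known exactly. Their poses are not given: they have to be found in the camera images.
- holder: The jar holder to fit, 0.17 to 0.35 kg, upright in one of the two rack holes. Origin: centre of the shaft's lower end; z up along the shaft. Steel shaft 16 mm diameter, 40 mm long (foot chamfered to 11 mm over the lowest 3 mm), then a wooden flange disc 60 mm diameter from z = 40 to 50 mm, then the block. A nub on the flange's rim at +x (out to 38 mm) shows where the key is.
- holder_grip (a point): Centre of the holder's wooden block, 72.5 mm above the shaft's end: 40 mm along x, 28 mm along y, 45 mm high (z = 50 to 95 mm of the holder). Grip it here from above, by either pair of faces; fingertips may rest on the flange.
- holder_key (a point): Middle of the key's lower edge, at x = 9 mm, z = 14 mm of the holder. The key is a steel rib on the shaft's +x side, 6 mm wide in y, out to x = 12.5 mm, from z = 14 to 40 mm; the lowest 14 mm of the shaft have no key.
- shoulder (a point): On the holder's axis at the underside of its flange, 40 mm above the shaft's end: level with hub_mouth when the holder is home; 26 mm above it while the key rides on the hub's rim.
- stand: The carving stand, fixed: dark round foot 150 mm diameter, on it an aluminium disc 100 mm diameter (z = 46 to 54 mm) carrying an upright steel hub 44 mm diameter whose rim is 105 mm above the table. Origin: on the axis, on the table; z up. Disc and hub are held by a brake (about 3 N m), and stay put under these forces.
- hub_mouth (a point): Centre of the hub's 17.5 mm bore at its rim; axes as the stand's. Keyway: a slot 9 mm wide from the bore through the hub's wall, full height. It points within 0.5 rad either way of the stand's +x, not reported more exactly: seen from above as the gap in the hub, with a 16 by 9 mm mark on the disc in line, or found by feel. The key slips in within about 0.1 rad of it.
- ejector (a joint): Brass plunger in the bore, pressed down by the shaft's end: 0 m at rest with its top 20 mm below the rim, 0.020 m when the holder is home. Its spring pushes up with 5 N at rest and 13 N when home (400 N/m), enough to lift the holder back out by about 20 mm if it is let go.
- rack: Fixed light wooden block 90 mm (x) by 210 mm (y) by 60 mm high with two upright round through holes of 31 mm diameter at y = -60 and +60 mm. Origin: centre of its underside. The two jar holders stand loosely in the holes, flange on the block's top, shaft end 20 mm above the table; which is in which hole varies.
- round_holder: The other jar holder, to be left alone: same flange and a shaft without key, but with a round knob 36 mm diameter and 45 mm high on top. Origin: centre of its shaft's lower end.
- clay_jar: Small ochre clay jar, 52 mm diameter, 50 mm high; leave alone. Origin: centre of its underside.
- clay_lid: Small ochre clay lid, 52 mm diameter, 20 mm high; leave alone. Origin: centre of its underside.
- spray_bottle: White spray bottle with black head, 72 mm diameter, 180 mm high; leave alone. Origin: centre of its underside.
- gift_box: Red box with patterned white lid, 250 mm (x) by 110 mm (y) by 79 mm high; leave alone. Origin: centre of its underside.
Not all that is in view belongs to the job. What is shaped like the holder but blue or purple is not meant. Of the things like the stand, leave any that is orange; of the rest the smaller one is meant.

How it is judged:
By the outcome, as a careful person would: the job done as asked, in the order asked, and still so for the second after the job is handed in, while the arm keeps its last pose, push and grip.
It also fails if it takes over 51 s, if anything falls off the work surface, if the arm or the gripper's body presses on something with over 40 N, if the wrist force passes 120 N, or if a joint passes its speed limit or range.

## Robot

A 6-joint arm with a two-finger parallel gripper is mounted at the origin on the work surface. World frame = base frame: x ahead of the robot, y to its left, z up, the work surface at z = 0. Lengths are in mm, angles in degrees, forces in N, time in s.
With the tool pointing down it reaches from about 300 to 850 mm from the base axis. Payload 4.2 kg.
Tool frame: the origin (TCP) lies at the very end of the fingers, on their centre line; the grasp point (between the pads) lies 19 mm behind it (env.tcp_to_grasp is the distance from the TCP to the grasp point, in mm); z points along the fingers, y is the line along which they close (so a half turn about z gives the same grasp; the last joint's range is limited). The gripper opens to 91 mm and grips with 3 to 60 N. Pads are 32 mm wide; open, the fingers measure 118 mm over their backs; the gripper's body (76 mm by 178 mm) begins 60 mm behind the grasp point.
Start: joints at [-76.146, 18.312, 89.639, -0, 72.044, -1.146], TCP at [148.824, -555.423, 213.976] pointing down, gripper open.
Joint ranges: [-177.97, 177.97], [-48.28, 115.42], [12.27, 149.76], [-77.06, 257.06], [2.81, 150.46], [-146.56, 146.56]. Speed limits (degrees/s): [147.25, 147.25, 180, 180, 180, 180].

## Interface

Orientations are given as [roll, pitch, yaw] about the fixed x, y, z axes, in that order (R = Rz(yaw) Ry(pitch) Rx(roll)).
In Python, from workcell import env gives the robot as it stands.
- The arm moves only by the tool move_arm, never from a script. Its argument "plan" is a list of rows, each a list of 3 entries, a list of its own where there are three numbers: the shift along the world's x, y, z in cm, then the turn about the world's z in degrees, then the closure, from 0 (fully open) to 1 (shut). In form: [[[x, y, z], turn, claw], ...]. A call has 1 to 5 rows; each row shifts and turns the commanded pose from where the row before left it; what a row does not reach is not made up. A row lasts 1/10 s, in which the tool goes at most 50 mm and 8.59 degrees, less where a joint would pass 70% of its speed; a pose out of reach is approached as far as the arm can. A call is refused whole if a number of a shift passes 5 or a number of a turn 8.59, either way. A call with a gripper value outside its range is refused whole. The fingers move at their own pace and stop on an object; "squeeze" is the grip in N (left out, the last holds). Time passes only in rows, so rows that do not move let the fingers close. It gives the time, the measured TCP pose, the force, the opening and the grip force at its end, in the units of the state.
- env.state(): the state, without advancing time (a new reading comes with each control period).
- env.grab_frame(name): name is "scene" or "top"; returns a dict with "frame" (420x560x3 uint8, red, green, blue), "z_map" (420x560 float32, mm along the optical axis (not along the pixel's ray), 0 where there is no reading), "fovy" (degrees; the focal length in pixels is half the picture's height over the tangent of half this angle, whatever the lens; pixels are square), "cx", "cy" (the principal point, pixels), "position" and "orientation" of the camera in the world. Camera axes: x right, y down, z forward; pixel columns grow to the right and rows downward; lengths in mm; the calibration is good to about 2 mm. A picture is of the moment at which its call begins.
- env.job_done(): hands the job in; it is judged then, once.
Trained networks look in a picture, given as the dict that the camera call returned (one of the last four; its "shot" number tells which), for a name from the list of things; names that differ only in an ending like _2 or _b are one class to them, and where a whole thing is asked for, a point or a joint stands for the part that bears it (a point fixed in the world has none). Each returns a list of dicts, best first, with "score" (0 to 1); they miss things now and then, are a little off and sometimes report something else, mostly with a low value. They report only what shows in the picture. A call takes as long as a camera call. They do not tell look-alikes from the thing itself.
- env.search_frame(picture, label): "point" ([column, row] in pixels, amid what is visible of it).
- env.landmark_of(picture, label): "point" ([column, row] in pixels: a listed point, or the origin of a listed thing).
The state is a dict: "time_s": time; "qpos": joint angles; "qvel": joint speeds; "effort": joint torques, N m; "ee_pos": TCP position; "ee_rot": TCP orientation; "force": force on the tool from outside, world axes, zero at the start; "torque": the same for the moment, N m; "gripper_width": finger opening in mm; "gripper_force": force on a finger pad.
Only numpy, scipy, OpenCV 4.12 (cv2) and the standard library are available. Lean on these libraries where they do the work, as an engineer would, in place of code of your own. Each camera call takes 0.05 s, during which the arm holds its last target. There are 200 camera calls.

## Working session

There is one attempt and no reset: what is moved stays moved. The work goes in short steps, Python scripts to look and compute and a tool call to move; the robot and the scene stay as the last step left them, time stands still between calls to the robot, and variables do not carry over. Pictures are saved under pics/ and viewed, at most 10 in all, crops included, and the job is handed in when it is done.

Besides the shell and the picture viewer there is one more tool, called as name(argument=value, ...) on one line, values as JSON. move_arm: Moves the arm, as the interface text tells. Its arguments: {"type":"object","properties":{"plan":{"type":"array","items":{"type":"array"}},"squeeze":{"type":"number"}},"required":["plan"]}

```bash
mkdir -p pics
cat > h.py <<'E'
import numpy as np,cv2
from workcell import env
from scipy.spatial.transform import Rotation as R
def cam(p):
    f=210/np.tan(np.radians(p["fovy"])/2)
    o=np.array(p["orientation"])
    M=o if o.shape==(3,3) else R.from_euler('xyz',o,degrees=True).as_matrix()
    return f,M,np.array(p["position"])
def px2w(p,c,r,z=None,zw=None):
    f,M,t=cam(p); d=M@np.array([(c-p["cx"])/f,(r-p["cy"])/f,1])
    if zw is not None: return t+d*(zw-t[2])/d[2]
    if z is None: z=p["z_map"][int(round(r)),int(round(c))]
    return t+d*z
def cloud(p):
    f,M,t=cam(p); h,w=p["z_map"].shape
    c,r=np.meshgrid(np.arange(w),np.arange(h)); z=p["z_map"]
    P=np.stack([(c-p["cx"])/f*z,(r-p["cy"])/f*z,z],-1)
    return P@M.T+t
def save(p,n): cv2.imwrite(f"pics/{n}.png",p["frame"][:,:,::-1])
E
python3 - <<'E'
from h import *
for n in("top","scene"):
    p=env.grab_frame(n);save(p,n+"0");print(n,p["fovy"],p["cx"],p["cy"],p["position"],p["orientation"])
    for l in("holder","holder_grip","holder_key","stand","hub_mouth","rack","round_holder"):
        for m in("search_frame","landmark_of"):
            try:
                for d in getattr(env,m)(p,l)[:4]:
                    print(l,m,np.round(d["point"],1),round(d["score"],2),np.round(px2w(p,*d["point"])))
            except Exception as e: print(l,m,e)
print(env.state())
E
```

```text
top 53.71898014841788 273.33725328274045 208.70016219765333 [ 492.99101657   -4.97991501 1595.1037768 ] [-177.35598643   -0.99088512  -91.10731908]
holder search_frame [280.3 216.6] 0.72 [533. -57.  97.]
holder search_frame [311.3 232.6] 0.65 [ 473. -167.  106.]
holder search_frame [307.5 265.8] 0.48 [ 353. -152.   87.]
holder landmark_of [306.2 264. ] 0.64 [ 360. -147.   91.]
holder landmark_of [309.1 232.3] 0.63 [ 474. -162.   73.]
holder landmark_of [279.1 219.6] 0.59 [522. -53.  88.]
holder_grip search_frame [311.5 264.5] 0.75 [ 358. -166.   92.]
holder_grip search_frame [313.4 227.5] 0.7 [ 491. -174.  113.]
holder_grip search_frame [277.4 216.1] 0.54 [535. -46.  97.]
holder_grip landmark_of [313.8 265.1] 0.79 [ 356. -174.  100.]
holder_grip landmark_of [274.5 216.5] 0.74 [534. -36.  91.]
holder_grip landmark_of [316.6 231.4] 0.68 [ 477. -185.  115.]
holder_key search_frame [311.4 265.5] 0.71 [ 354. -166.   90.]
holder_key search_frame [278.7 218. ] 0.63 [528. -51.  86.]
holder_key search_frame [315.1 232.6] 0.59 [ 473. -180.  111.]
holder_key landmark_of [311.1 262.5] 0.78 [ 365
[... 3258 characters left out ...]
2 [ 554. -290.   62.]
{'time_s': 1.5, 'qpos': array([-7.61453372e+01,  1.83107386e+01,  8.96398440e+01,  1.19668246e-03,
        7.20432424e+01, -1.14610308e+00]), 'qvel': array([-0.02219392, -0.01354073,  0.0499468 ,  0.04441469, -0.01040085,
        0.04112716]), 'effort': array([ 6.33974032e-04, -4.12347436e+01, -2.32225424e+01,  7.28413928e-02,
        3.77903378e-02, -2.20421799e-05]), 'ee_pos': array([ 148.83670335, -555.41593085,  213.98185041]), 'ee_rot': array([ 1.79993803e+02, -1.01469019e-03,  1.50003971e+01]), 'force': array([ 0.82333124, -0.03220294,  0.21992734]), 'torque': array([-0.00655705,  0.00878867, -0.01786126]), 'gripper_force': 0.0, 'gripper_width': 91.11041924974725}
```

View pics/top0.png

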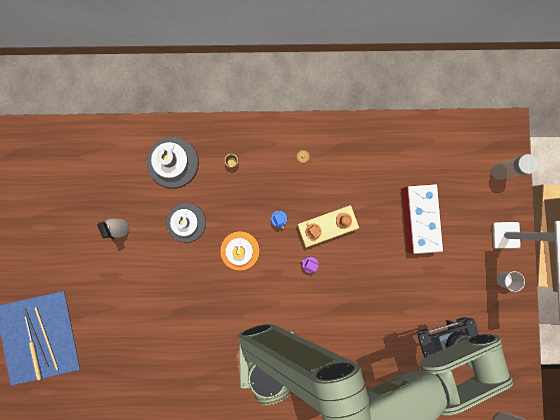

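View pics/scene0.png

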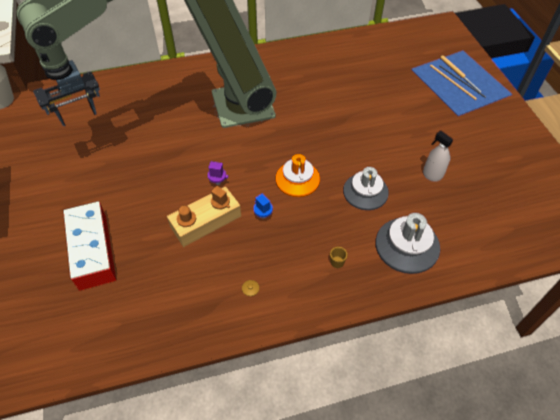

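The meant stand is the small dark one (top 185,222; scene 366,185). The holder with the block is in the rack's left hole (top 313,231; scene 220,197). I'll refine both positions.

```bash
cat > a.py <<'E'
from h import *
def rect(p,cx,cy,zw,half=60,s=4):
    f,M,t=cam(p); n=int(2*half*s)
    # image up = +x, left=+y
    r,c=np.mgrid[0:n,0:n]; X=cx+half-r/s; Y=cy+half-c/s
    W=np.stack([X,Y,np.full_like(X,zw)],-1)-t; C=W@M
    u=(C[...,0]/C[...,2]*f+p["cx"]).astype(np.float32);v=(C[...,1]/C[...,2]*f+p["cy"]).astype(np.float32)
    return cv2.remap(p["frame"],u,v,cv2.INTER_CUBIC)
E
python3 - <<'E'
from a import *
ims={}
for n in("top","scene"):
    p=env.grab_frame(n);P=cloud(p)
    for nm,c,zr,rad in(("block",(480,-178),(106,125),40),("hub",(523,286),(98,112),45),("disc",(523,286),(49,60),80),("foot",(523,286),(10,45),100),("racktop",(497,-229),(54,66),140)):
        m=(np.hypot(P[...,0]-c[0],P[...,1]-c[1])<rad)&(P[...,2]>zr[0])&(P[...,2]<zr[1])
        q=P[m]
        if len(q)>4:
            r=cv2.minAreaRect(q[:,:2].astype(np.float32)); print(n,nm,len(q),q.mean(0).round(1),np.round(r[0],1),np.round(r[1],1),round(r[2],1),cv2.minEnclosingCircle(q[:,:2].astype(np.float32)))
    ims[n]=[rect(p,480,-178,z,50,4) for z in(115,70)]+[rect(p,523,286,z,50,4) for z in(105,54)]
row=lambda L:np.hstack([cv2.resize(i,(200,200),interpolation=cv2.INTER_AREA) if 0 else cv2.resize(i,(200,200)) for i in L])
I=np.vstack([np.hstack([cv2.resize(i,(300,300)) for i in ims[n][:2]]) for n in ims])
J=np.vstack([np.hstack([cv2.resize(i,(300,300)) for i in ims[n][2:]]) for n in ims])
for a in(I,J):
    for k in(150,450):
        a[k,::6]=255;a[:,k][::6]=255
cv2.imwrite("pics/blk.png",I[:,:,::-1]);cv2.imwrite("pics/hub.png",J[:,:,::-1])
E
```

```text
top block 88 [ 478.3 -177.6  114.6] [ 478.1 -177.7] [38.1 27.6] 41.7 ((478.24102783203125, -178.3760223388672), 21.749841690063477)
top hub 96 [520.2 300.6 105.2] [520.4 299.4] [42.1 39.4] 71.0 ((521.5332641601562, 299.87713623046875), 22.22056770324707)
top disc 367 [519.4 298.1  54.3] [520.6 299. ] [96.4 96.4] 88.8 ((521.1808471679688, 300.0105285644531), 49.84716033935547)
top foot 601 [520.4 291.9  18. ] [529.8 298.7] [145.6 163.1] 85.7 ((526.28759765625, 279.2937927246094), 94.95178985595703)
top racktop 907 [ 496.8 -233.2   59.9] [ 477.8 -242.1] [133.5 210.4] 19.1 ((478.4757385253906, -239.63075256347656), 119.59840393066406)
scene block 120 [ 481.3 -179.4  115.5] [ 480.1 -179.7] [44.1 30.6] 39.3 ((478.35723876953125, -180.80087280273438), 24.602182388305664)
scene hub 114 [521.3 298.7 106. ] [522.  298.3] [41.8 46.6] 64.8 ((522.5997314453125, 301.02496337890625), 25.452056884765625)
scene disc 368 [530.4 292.7  55.6] [524.8 296.8] [98.7 94.7] 61.1 ((522.7369384765625, 298.9089660644531), 51.89227294921875)
scene foot 715 [547.8 284.4  20.3] [518.  297.3] [172.6 169.2] 18.6 ((522.45361328125, 285.0224304199219), 98.27278900146484)
scene racktop 1035 [ 505.3 -237.6   61.2] [ 467.5 -243.2] [160.5 216.8] 18.9 ((475.41094970703125, -239.3790283203125), 126.4495620727539)
```

View pics/blk.png

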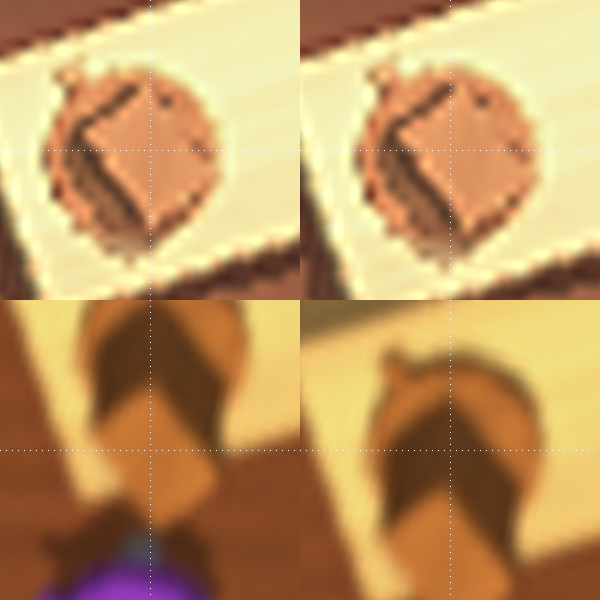

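View pics/hub.png

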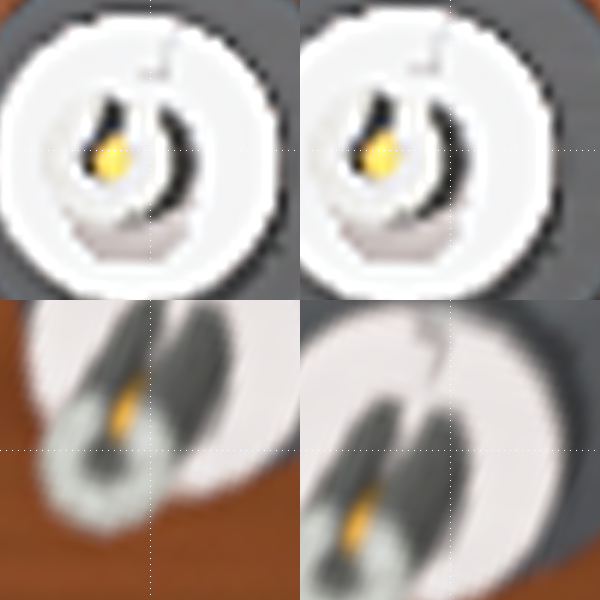

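Block: centre (478.3,−178.5), yaw about 41°, nub at the upper left (+x,+y). Hub: about (521.5,299.5), with the keyway mark near −12°. I'll move above the holder with the fingers closing along the block's 40 mm axis (tool yaw 131°).

move_arm(plan=[[[2.35,2.7,0],8.3,0],[[2.35,2.7,0],8.3,0],[[2.35,2.7,0],8.3,0],[[2.35,2.7,0],8.3,0],[[2.35,2.7,0],8.3,0]], squeeze=30)

```text
time_s: 2.1
ee_pos: [267.1, -419.3, 214.1]
ee_rot: [180.0, 0.0, 56.8]
force: [0.1, 0.3, -0.4]
gripper_width: 91.4
gripper_force: 0.0
```

move_arm(plan=[[[2.35,2.7,0],8.3,0],[[2.35,2.7,0],8.3,0],[[2.35,2.7,0],8.3,0],[[2.35,2.7,0],8.3,0],[[2.35,2.7,0],8.3,0]])

```text
time_s: 2.6
ee_pos: [384.7, -284.2, 214.2]
ee_rot: [180.0, 0.0, 98.3]
force: [-0.2, 0.2, -0.4]
gripper_width: 91.2
gripper_force: 0.0
```

move_arm(plan=[[[2.35,2.7,0],8.3,0],[[2.35,2.7,0],8.3,0],[[2.35,2.7,0],8.3,0],[[2.4,2.6,0],8.3,0],[[0,0,0],0,0]])

```text
time_s: 3.1
ee_pos: [480.7, -175.9, 213.9]
ee_rot: [179.9, 0.0, 131.5]
force: [-0.0, -0.6, -0.3]
gripper_width: 91.2
gripper_force: 0.0
```

Run:
```python
from a import *
print(env.state()["ee_pos"],env.state()["ee_rot"])
L=[]
for n in("top","scene"):
    p=env.grab_frame(n)
    g=cv2.cvtColor(rect(p,521.5,299.5,54,60,5),cv2.COLOR_RGB2GRAY)
    th=np.arange(-50,51,3)
    for t in th: pass
    # radial mean darkness profile r=28..45
    a=[]
    for t in th:
        r=np.arange(26,46,1.);X=r*np.cos(np.radians(t));Y=r*np.sin(np.radians(t))
        a.append(int(g[np.round((60-X)*5).astype(int),np.round((60-Y)*5).astype(int)].mean()))
    print(n,dict(zip(th.tolist(),a)))
    L.append(np.hstack([cv2.resize(rect(p,521.5,299.5,z,55,5),(400,400)) for z in(105,54)]))
I=np.hstack([l for l in L]); I=np.vstack([I[:,:800][::1],I[:,800:]]); I=cv2.resize(I,(600,600))
cv2.imwrite("pics/hub2.png",I[:,:,::-1])
```

```text
[ 480.6878933  -175.86291333  213.93153589] [1.79897177e+02 1.66788976e-02 1.31527611e+02]
top {-50: 246, -47: 246, -44: 246, -41: 246, -38: 246, -35: 246, -32: 246, -29: 247, -26: 248, -23: 248, -20: 240, -17: 227, -14: 223, -11: 232, -8: 240, -5: 241, -2: 241, 1: 243, 4: 245, 7: 246, 10: 246, 13: 246, 16: 247, 19: 247, 22: 247, 25: 246, 28: 245, 31: 244, 34: 243, 37: 244, 40: 244, 43: 243, 46: 243, 49: 243}
scene {-50: 230, -47: 230, -44: 230, -41: 230, -38: 231, -35: 231, -32: 232, -29: 231, -26: 230, -23: 226, -20: 209, -17: 195, -14: 195, -11: 202, -8: 206, -5: 211, -2: 220, 1: 228, 4: 231, 7: 232, 10: 232, 13: 232, 16: 232, 19: 232, 22: 232, 25: 232, 28: 232, 31: 232, 34: 232, 37: 232, 40: 232, 43: 231, 46: 231, 49: 230}
```

View pics/hub2.png

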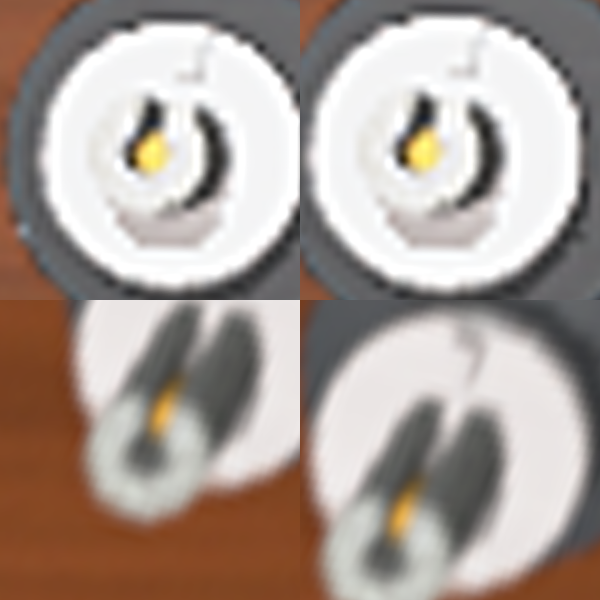

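The mark on the disc sits at roughly −10° to −16°, and the slot agrees with that. Next I descend.

move_arm(plan=[[[0,0,-3],0,0],[[0,0,-3],0,0],[[0,0,-2],0,0],[[0,0,0],0,0],[[0,0,0],0,0]])

```text
time_s: 3.7
ee_pos: [478.0, -179.3, 134.5]
ee_rot: [-180.0, 0.0, 131.1]
force: [0.6, 0.5, 0.8]
gripper_width: 91.5
gripper_force: 0.0
```

move_arm(plan=[[[0,0,-2],0,0],[[0,0,-2],0,0],[[0,0,-1.5],0,0],[[0,0,-0.6],0,0],[[0,0,0],0,0]])

```text
time_s: 4.2
ee_pos: [478.6, -178.9, 73.5]
ee_rot: [180.0, 0.0, 131.2]
force: [-0.4, -0.3, -0.7]
gripper_width: 91.1
gripper_force: 0.0
```

move_arm(plan=[[[0,0,0],0,0.3],[[0,0,0],0,0.6],[[0,0,0],0,0.7],[[0,0,0],0,0.9],[[0,0,0],0,1]])

```text
time_s: 4.7
ee_pos: [478.5, -178.4, 73.2]
ee_rot: [180.0, 0.0, 131.2]
force: [0.3, 0.9, 0.2]
gripper_width: 53.7
gripper_force: 0.0
```

move_arm(plan=[[[0,0,0],0,1],[[0,0,0],0,1],[[0,0,0],0,1],[[0,0,0],0,1],[[0,0,0],0,1]])

```text
time_s: 5.2
ee_pos: [478.3, -178.5, 73.0]
ee_rot: [180.0, 0.0, 131.2]
force: [-0.4, 0.1, 0.4]
gripper_width: 41.3
gripper_force: 30.0
```

move_arm(plan=[[[0,0,1.5],0,1],[[0,0,2.5],0,1],[[0,0,3],0,1],[[0,0,3],0,1],[[0,0,3],0,1]], squeeze=40)

```text
time_s: 5.7
ee_pos: [477.8, -178.1, 203.5]
ee_rot: [-180.0, -0.1, 131.2]
force: [-0.1, -0.3, -3.7]
gripper_width: 41.0
gripper_force: 40.0
```

move_arm(plan=[[[0.2,2,0.5],-3,1],[[0.3,3.5,0],-3,1],[[0.3,3.5,0],-3,1],[[0.3,3.5,0],-4,1],[[0.3,3.5,0],-4,1]])

```text
time_s: 6.2
ee_pos: [491.7, -17.1, 207.4]
ee_rot: [-179.9, -0.0, 114.0]
force: [-0.2, 0.3, -2.9]
gripper_width: 40.8
gripper_force: 40.0
```

move_arm(plan=[[[0.3,3.5,0],-4,1],[[0.3,3.5,0],-4,1],[[0.3,3.5,0],-4,1],[[0.4,3.5,0],-4,1],[[0.4,3.5,0],-4,1]])

```text
time_s: 6.7
ee_pos: [508.8, 157.9, 207.3]
ee_rot: [-179.9, 0.0, 94.0]
force: [0.6, 0.4, -2.5]
gripper_width: 41.4
gripper_force: 40.0
```

move_arm(plan=[[[0.4,3.5,0],-4,1],[[0.4,3.5,0],-4,1],[[0.4,3.5,0],-4,1],[[0.3,3.2,0],-2,1],[[0,0,0],0,1]])

```text
time_s: 7.2
ee_pos: [524.1, 297.3, 206.7]
ee_rot: [-179.9, -0.1, 80.4]
force: [0.9, -0.4, -3.0]
gripper_width: 40.8
gripper_force: 40.0
```

move_arm(plan=[[[0,0,0],0,1],[[0,0,0],0,1],[[0,0,0],0,1]])

```text
time_s: 7.5
ee_pos: [524.2, 292.4, 207.9]
ee_rot: [-180.0, 0.0, 80.1]
force: [-0.3, 0.5, -1.9]
gripper_width: 40.7
gripper_force: 40.0
```

Run:
```python
from a import *
s=env.state();print(s["ee_pos"],s["ee_rot"],s["force"],s["torque"],s["time_s"])
p=env.grab_frame("scene")
im=cv2.resize(p["frame"][100:240,290:450],(640,560),interpolation=cv2.INTER_CUBIC)
cv2.imwrite("pics/over.png",im[:,:,::-1])
P=cloud(p);z=s["ee_pos"][2]
m=(np.hypot(P[...,0]-s["ee_pos"][0],P[...,1]-s["ee_pos"][1])<60)
for lo,hi in((-60,-35),(-30,-14),(-12,-2)):
    q=P[m&(P[...,2]>z+lo)&(P[...,2]<z+hi)]
    if len(q): print(lo,len(q),q.mean(0).round(1),q.min(0).round(1),q.max(0).round(1))
```

```text
[524.18945806 292.42407158 207.88571799] [-1.79982573e+02  3.13970392e-02  8.01328987e+01] [-0.26737171  0.49334624 -1.94313666] [-0.00553389 -0.05212188 -0.03210842] 7.5
-60 10 [527.7 287.  165. ] [521.6 284.2 158.2] [533.3 293.9 172.6]
-30 1 [533.8 270.  191.6] [533.8 270.  191.6] [533.8 270.  191.6]
-12 60 [535.2 278.1 202.5] [502.5 261.8 196.8] [558.7 314.6 205.8]
```

View pics/over.png

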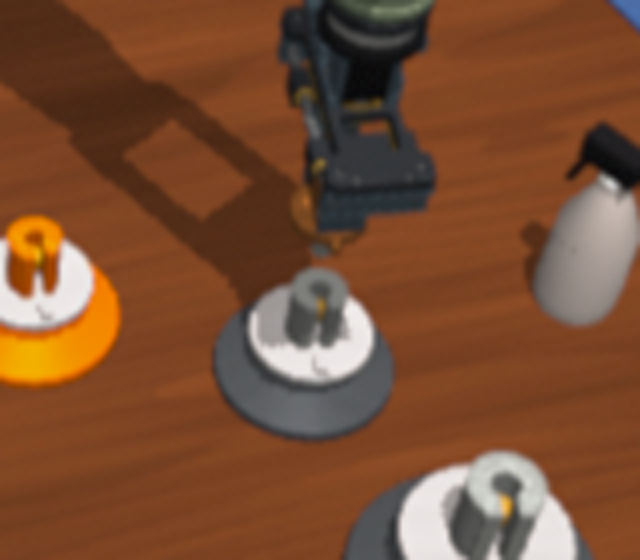

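move_arm(plan=[[[-0.3,0.75,-1.5],-2,1],[[0,0,-1.5],0,1],[[0,0,-1.4],0,1],[[0,0,0],0,1],[[0,0,0],0,1]])

```text
time_s: 8.05
ee_pos: [521.6, 300.6, 164.3]
ee_rot: [180.0, -0.0, 78.2]
force: [0.9, 0.8, -1.9]
gripper_width: 40.9
gripper_force: 40.0
```

move_arm(plan=[[[0,0,-0.3],0,1],[[0,0,-0.3],0,1],[[0,0,0],0,1],[[0,0,0],0,1]])

```text
time_s: 8.45
ee_pos: [521.4, 301.1, 158.1]
ee_rot: [180.0, -0.0, 78.2]
force: [-0.5, 0.2, -2.7]
gripper_width: 41.0
gripper_force: 40.0
```

move_arm(plan=[[[0,-0.1,-0.2],0,1],[[0,0,-0.2],0,1],[[0,0,-0.2],0,1],[[0,0,0],0,1],[[0,0,0],0,1]])

```text
time_s: 8.95
ee_pos: [521.3, 300.1, 151.9]
ee_rot: [-180.0, 0.0, 78.2]
force: [-0.2, 0.3, -2.8]
gripper_width: 41.3
gripper_force: 40.0
```

Bottom is 6 mm into the bore with no side force. I'll go down to the key level.

move_arm(plan=[[[0,0,-0.2],0,1],[[0,0,-0.2],0,1],[[0,0,-0.2],0,1],[[0,0,-0.2],0,1],[[0,0,0],0,1]])

```text
time_s: 9.45
ee_pos: [521.3, 300.1, 143.6]
ee_rot: [-180.0, 0.0, 78.2]
force: [0.9, 1.0, -3.4]
gripper_width: 41.0
gripper_force: 40.0
```

move_arm(plan=[[[0,0,-0.1],0,1],[[0,0,-0.1],0,1],[[0,0,-0.1],0,1],[[0,0,0],0,1],[[0,0,0],0,1]])

```text
time_s: 9.95
ee_pos: [521.3, 300.1, 140.9]
ee_rot: [180.0, -0.0, 78.2]
force: [-0.0, -0.5, -3.6]
gripper_width: 41.1
gripper_force: 40.0
```

move_arm(plan=[[[0,0,-0.1],0,1],[[0,0,-0.1],0,1],[[0,0,-0.1],0,1],[[0,0,-0.1],0,1],[[0,0,0],0,1]])

```text
time_s: 10.45
ee_pos: [521.4, 300.1, 137.5]
ee_rot: [180.0, -0.0, 78.2]
force: [-0.9, 0.4, 1.5]
gripper_width: 40.9
gripper_force: 40.0
```

move_arm(plan=[[[0,0,-0.1],0,1],[[0,0,-0.1],0,1],[[0,0,-0.1],0,1],[[0,0,0],0,1],[[0,0,0],0,1]])

```text
time_s: 10.95
ee_pos: [521.4, 300.1, 134.1]
ee_rot: [180.0, -0.0, 78.2]
force: [0.4, -0.1, 3.2]
gripper_width: 40.5
gripper_force: 40.0
```

The force follows the spring rate, so the key is in the keyway. I'll keep pushing.

move_arm(plan=[[[0,0,-0.2],0,1],[[0,0,-0.2],0,1],[[0,0,-0.2],0,1],[[0,0,-0.2],0,1],[[0,0,0],0,1]])

```text
time_s: 11.45
ee_pos: [521.4, 300.2, 126.2]
ee_rot: [180.0, -0.0, 78.2]
force: [-1.8, -0.8, 6.0]
gripper_width: 41.0
gripper_force: 40.0
```

move_arm(plan=[[[0,0,-0.2],0,1],[[0,0,-0.2],0,1],[[0,0,-0.1],0,1],[[0,0,0],0,1],[[0,0,0],0,1]])

```text
time_s: 11.95
ee_pos: [521.5, 300.2, 121.7]
ee_rot: [180.0, -0.0, 78.2]
force: [-2.3, -0.3, 8.4]
gripper_width: 41.2
gripper_force: 40.0
```

move_arm(plan=[[[0,0,-0.1],0,1],[[0,0,-0.1],0,1],[[0,0,-0.1],0,1],[[0,0,0],0,1],[[0,0,0],0,1]])

```text
time_s: 12.45
ee_pos: [521.5, 300.2, 119.0]
ee_rot: [180.0, -0.0, 78.2]
force: [-2.5, -0.3, 10.2]
gripper_width: 41.0
gripper_force: 40.0
```

move_arm(plan=[[[0,0,-0.1],0,1],[[0,0,0],0,1],[[0,0,0],0,1]])

```text
time_s: 12.75
ee_pos: [521.5, 300.2, 118.1]
ee_rot: [180.0, -0.0, 78.2]
force: [-2.7, -1.4, 9.7]
gripper_width: 40.9
gripper_force: 40.0
```

move_arm(plan=[[[0,0,-0.05],0,1],[[0,0,-0.05],0,1],[[0,0,0],0,1],[[0,0,0],0,1]], squeeze=50)

```text
time_s: 13.15
ee_pos: [521.5, 300.2, 117.9]
ee_rot: [179.9, -0.1, 78.2]
force: [-4.1, -1.8, 14.0]
gripper_width: 40.8
gripper_force: 50.0
```

move_arm(plan=[[[0,0,-0.05],0,1],[[0,0,-0.05],0,1],[[0,0,0],0,1],[[0,0,0],0,1]])

```text
time_s: 13.55
ee_pos: [521.5, 300.2, 118.0]
ee_rot: [179.9, -0.1, 78.2]
force: [-5.2, -2.2, 19.1]
gripper_width: 40.8
gripper_force: 50.0
```

move_arm(plan=[[[0,0,-0.05],0,1],[[0,0,0],0,1],[[0,0,0],0,1],[[0,0,0],0,1]])

```text
time_s: 13.95
ee_pos: [521.5, 300.2, 117.9]
ee_rot: [179.9, -0.1, 78.2]
force: [-6.2, -3.1, 21.6]
gripper_width: 41.0
gripper_force: 50.0
```

Run:
```python
from a import *
p=env.grab_frame("scene")
im=cv2.resize(p["frame"][130:225,315:425],(660,570),interpolation=cv2.INTER_CUBIC)
cv2.imwrite("pics/home.png",im[:,:,::-1])
s=env.state();print(s["ee_pos"],s["force"],s["torque"],s["time_s"])
```

```text
[521.50432041 300.22139236 117.92378459] [-6.05985431 -2.44293864 21.86555178] [-0.62068875  1.2534915  -0.03634527] 14.0
```

View pics/home.png

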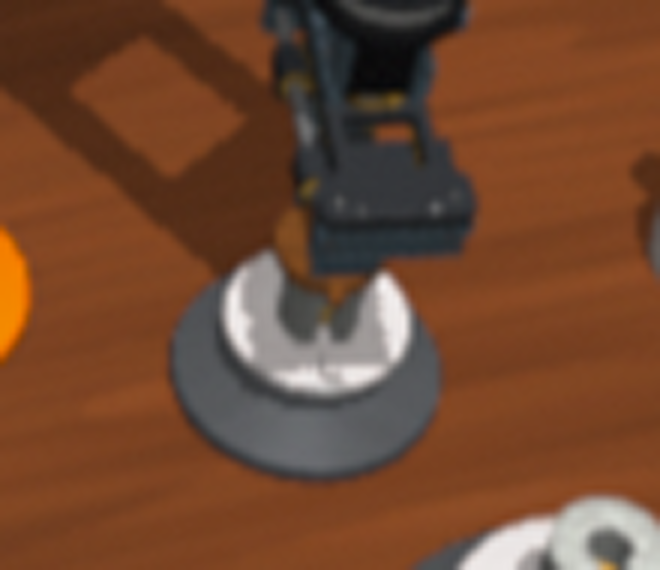

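The flange sits on the hub rim with the nub over the slot. The TCP stopped at 117.9 mm, and home was computed as 118. The net push is about 22 N, so I'm handing in.

```bash
python3 -c "
from workcell import env
print(env.job_done())"
```

```text
the job is handed in; nothing more can be done
None
```

The block holder is in the small dark stand's hub with its key in the keyway and its flange home, still gripped and pressed down; the key was already lined up and slipped in without a turning search, and the job is handed in (no verdict was shown).

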